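Make up a transport carrier at the optics bench

ROBOT

A 6-joint arm with a two-finger parallel gripper is mounted at the origin on the work surface. World frame = base frame: x ahead of the robot, y to its left, z up, the work surface at z = 0. Lengths are in mm, angles in rad, forces in N, time in s.
With the tool pointing down it reaches from about 325 to 875 mm from the base axis. Payload 4.4 kg.
Tool frame: the origin (TCP) lies on the centre line of the jaws, within the pads' length; the fingertips stand ahead of it and the grasp point (between the pads) lies 6 mm ahead of it (ctrl.tcp_to_tips is the z of the fingertips in the tool frame, in mm); z points along the fingers, y is the direction in which the jaws open and shut (so a half turn about z gives the same grasp; the last joint's range is limited). The gripper opens to 85 mm and grips with 20 to 120 N. Pads are 22 mm wide; open, the fingers measure 114 mm over their backs; the gripper's body (76 mm by 85 mm) begins 54 mm behind the grasp point. The pads swing forward as they close: fully open they stand 13 mm farther back than shut.
Start: joints at [-1.389, 0.207, 1.542, -0, 1.393, -0.15], TCP at [187.835, -543.457, 256.282] pointing down, gripper open.
Joint ranges: [-2.73, 2.73], [-0.86, 2.22], [0.23, 2.46], [-1.11, 4.25], [0.08, 2.63], [-2.82, 2.82]. Speed limits (rad/s): [2.79, 2.79, 3.14, 3.14, 3.14, 3.14].

INTERFACE

Orientations are given as a 3x3 rotation matrix whose columns are the frame's x, y, z axes.
In Python, from plant import ctrl, sensors, optics gives the robot as it stands. Calls block until the motion is done:
- ctrl.move_ptp(position, orientation): joint-space move of the TCP to a pose.
- ctrl.move_l(position, rot=None, vel=150, threshold=None): straight line of the TCP; rot=None keeps the orientation; vel is the mean speed in mm/s. With threshold (N) it stops when the force on the tool has changed by that much, and returns True; else False.
- ctrl.set_joints(angles): joint-space move.
- ctrl.gripper_to(opening, force=None): finger opening in mm; force is the grip in N (None keeps the last); returns when the fingers have stopped.
- ctrl.hold(seconds).
- ctrl.solve_ik(position, orientation): joint angles nearest the present ones, or None.
- sensors.read_state(): the state.
- optics.grab_frame(name): name is "side" or "top"; returns (picture, depth): 400x640x3 uint8, red, green, blue; 400x640 float32, mm along the optical axis (not along the pixel's ray), 0 where there is no reading.
- optics.camera_params(name): a dict with "mtx" (3x3 intrinsics, pixels), "R" (3x3) and "t" (3): a world point X has camera coordinates R X + t. Camera axes: x right, y down, z forward; pixel columns grow to the right and rows downward; lengths in mm; the calibration is good to about 2 mm. A picture is of the moment at which its call begins. camera_params takes no time and is no camera call.
A pose or a line that the arm cannot do raises ctrl.MotionError and nothing moves.
- ctrl.finish_job(): hands the job in, once; it reports no verdict.
The state is a dict: "t": time; "q": joint angles; "qvel": joint speeds; "tau": joint torques, N m; "eef_pos": TCP position; "eef_rot": TCP orientation; "force": force on the tool from outside, world axes, zero at the start; "wrist_torque": the same for the moment, N m; "grip_width": finger opening in mm.
Only numpy, scipy, OpenCV 4.12 (cv2) and the standard library are available. Lean on these libraries where they do the work, as an engineer would, in place of code of your own. Each camera call takes 0.05 s, during which the arm holds its last target. There are 200 camera calls.

TASK

Make up the transport carrier: tilt the drive box back until it leans on the sloping rest by itself, slide the carrier's thin tongue under its raised front, and lower the box so that it stands level on the tongue. Then lay the filter frame flat in the outlined area of the carrier's tray, lay the white separator sheet squarely on the frame, and set every lens mount on the bench flat on the sheet, side by side and well supported. Leave the other things on the bench where they are.

Things in the scene. Friction and masses are not known exactly. Their poses are not given: they have to be found in the camera images.
- rest: Fixed sloping rest, aluminium plate 140 mm wide. Origin on the bench, middle of its foot line; x points away from the box (the way it tilts back), y along the foot line. The face rises from the foot line leaning back 38 degrees from vertical, 125 mm along the slope. The box leans on it by itself (its balance is near 28 degrees); the foot stops its rear edge from sliding back.
- box_grip (a point): Grip block, black, 24 (x) x 36 (y) x 42 mm high, on the middle of the top of the drive box: aluminium, 64 deep (x, rear at +x) x 120 wide (y) x 120 mm high, 0.7 kg, rear face 2 to 8 mm before the rest's foot. Point on the box's middle axis, 148 mm above its underside. Axes are the box's, z up when it stands. Pinched across y, the box can turn between the pads as it tilts.
- carrier_grip (a point): Upright black grip, 14 (x) x 60 (y) mm, top 47 mm above the bench, at the tail of the loose steel carrier (flat plate 5 mm thick, 0.6 kg, on the bench). Point in the middle of the grip, 30 mm above the bench. Axes are the carrier's, x towards the tongue. The carrier can be dragged along the bench by it.
- tongue_tip (a point): Middle of the free edge of the carrier's tongue (the blade), half-way up its 5 mm. The tongue is 62 mm long (x), 90 mm wide, and points along the carrier's x; this point is 219 mm ahead of carrier_grip. It must reach well past the middle of the box's depth, best to about 10 mm from the rear edge.
- tray_mid (a point): Middle of the carrier's tray, on its upper surface 5 mm above the bench, 82 mm ahead of carrier_grip, 75 mm behind the root of the tongue. Axes are the carrier's. The tray is 190 mm wide (y); a black outline 74 (x) x 164 mm (y) around this point marks where the filter frame goes, its long side along y.
- frame_mid (a point): Centre of the filter frame: flat black slab with four glass panes, 62 (x) x 150 (y) x 18 mm (z), 0.3 kg, lying on the bench.
- sheet_mid (a point): Centre of the separator sheet: white stiff plastic, 62 (x) x 160 (y) x 8 mm (z), 0.1 kg, lying on the bench.
- mount1_mid (a point): Centre of a lens mount: dark steel block 60 (x) x 40 (y) x 26 mm (z) with a round glass in its top, 0.13 kg. Two or three are on the bench; an absent one reads None. Three fit on the sheet when each lies with its 60 mm across the sheet's 62 mm.
- mount2_mid (a point): Centre of a lens mount: dark steel block 60 (x) x 40 (y) x 26 mm (z) with a round glass in its top, 0.13 kg. Two or three are on the bench; an absent one reads None. Three fit on the sheet when each lies with its 60 mm across the sheet's 62 mm.
- mount3_mid (a point): Centre of a lens mount: dark steel block 60 (x) x 40 (y) x 26 mm (z) with a round glass in its top, 0.13 kg. Two or three are on the bench; an absent one reads None. Three fit on the sheet when each lies with its 60 mm across the sheet's 62 mm.
- wheel: Bystander: spare filter wheel, black disc 124 mm in diameter with windows; origin under its centre. Leave it.
- solvent: Bystander: yellow jar with a steel cap, 68 mm in diameter, 100 mm high; origin under its centre. Leave it.
- wash: Bystander: white bottle, 60 mm in diameter, 150 mm high; origin under its centre. Leave it.
- pot: Bystander: steel cup, 70 mm in diameter, 60 mm high; origin under its centre. Leave it.
- driver: Bystander: screwdriver lying on the bench; origin on its underside. Leave it.
Mind the look-alikes: they are no part of the job. Leave any pink look-alike of the part that bears box_grip alone.

How it is judged (in metres and radians):
On the way, in this order (a step that is already met when the one before it is completed fails the run):
1. the drive box leans back on the sloping rest by itself, let go (angle between box_grip's own z axis and vertical above 0.52 rad and contact force between box and the fingers below 0.1 N), for 0.3 s.
2. the tongue lies under the raised front of the leaning box, past the middle of its depth and in line with it (angle between box_grip's own z axis and vertical above 0.52 rad and y of tongue_tip in the frame of rest between -0.03 and 0.03 m and angle between the x axis of tongue_tip and the x axis of rest, either way round below 0.2 rad and x of tongue_tip in the frame of rest above -0.03 m), for 0.2 s.
3. the box stands level on the tongue, released (contact force between box and carrier above 2 N and contact force between box and the fingers below 0.1 N and angle between box_grip's own z axis and vertical below 0.06 rad and x of box_grip in the frame of tray_mid between 0.085 and 0.133 m and y of box_grip in the frame of tray_mid between -0.032 and 0.032 m and z of box_grip in the frame of tray_mid between 0.144 and 0.152 m), for 0.3 s.
4. the filter frame lies flat in the outline on the tray, released (x of frame_mid in the frame of tray_mid between -0.016 and 0.016 m and y of frame_mid in the frame of tray_mid between -0.018 and 0.018 m and z of frame_mid in the frame of tray_mid between 0.005 and 0.013 m and angle between the y axis of frame_mid and the y axis of tray_mid, either way round below 0.2 rad and contact force between frame and the fingers below 0.1 N), for 0.2 s.
5. the separator sheet lies squarely on the frame, released (x of sheet_mid in the frame of frame_mid between -0.016 and 0.016 m and y of sheet_mid in the frame of frame_mid between -0.018 and 0.018 m and z of sheet_mid in the frame of frame_mid between 0.009 and 0.017 m and angle between the y axis of sheet_mid and the y axis of frame_mid, either way round below 0.2 rad and x of frame_mid in the frame of tray_mid between -0.016 and 0.016 m and y of frame_mid in the frame of tray_mid between -0.018 and 0.018 m and z of frame_mid in the frame of tray_mid between 0.005 and 0.013 m and angle between the y axis of frame_mid and the y axis of tray_mid, either way round below 0.2 rad and contact force between sheet and the fingers below 0.1 N), for 0.2 s.
At the end, for the whole second after the job is handed in: Box level (0.06 rad) on the tongue, within 24 mm lengthwise and 32 mm sideways of its middle; frame on the outline and sheet on the frame, each within 16 mm (x), 18 mm (y), 0.2 rad; each mount present on the sheet, flat, centre within 18 mm (x) and 68 mm (y) of its middle; all at rest (angle between box_grip's own z axis and vertical below 0.06 rad and x of box_grip in the frame of tray_mid between 0.085 and 0.133 m and y of box_grip in the frame of tray_mid between -0.032 and 0.032 m and z of box_grip in the frame of tray_mid between 0.144 and 0.152 m and x of frame_mid in the frame of tray_mid between -0.016 and 0.016 m and y of frame_mid in the frame of tray_mid between -0.018 and 0.018 m and z of frame_mid in the frame of tray_mid between 0.005 and 0.013 m and angle between the y axis of frame_mid and the y axis of tray_mid, either way round below 0.2 rad and x of sheet_mid in the frame of frame_mid between -0.016 and 0.016 m and y of sheet_mid in the frame of frame_mid between -0.018 and 0.018 m and z of sheet_mid in the frame of frame_mid between 0.009 and 0.017 m and angle between the y axis of sheet_mid and the y axis of frame_mid, either way round below 0.2 rad and x of mount1_mid in the frame of sheet_mid between -0.018 and 0.018 m and y of mount1_mid in the frame of sheet_mid between -0.068 and 0.068 m and z of mount1_mid in the frame of sheet_mid between 0.013 and 0.021 m and x of mount2_mid in the frame of sheet_mid between -0.018 and 0.018 m and y of mount2_mid in the frame of sheet_mid between -0.068 and 0.068 m and z of mount2_mid in the frame of sheet_mid between 0.013 and 0.021 m and x of mount3_mid in the frame of sheet_mid between -0.018 and 0.018 m and y of mount3_mid in the frame of sheet_mid between -0.068 and 0.068 m and z of mount3_mid in the frame of sheet_mid between 0.013 and 0.021 m and linear speed of each of box, frame, sheet, mount1, mount2, mount3 below 0.02 m/s); the robot touches nothing.
It fails at once if the jar, the bottle or the cup is moved by more than 40 mm or tipped over (distance of any of solvent, wash, pot from where it was at the start of the episode above 0.04 m or angle between any of solvent, wash, pot's own z axis and vertical above 0.5 rad).
It fails at once if the filter wheel or the screwdriver is moved by more than 40 mm (distance of any of wheel, driver from where it was at the start of the episode above 0.04 m).
It fails at once if the drive box is tipped over (angle between box_grip's own z axis and vertical above 1.1 rad).
Of mount1, mount2, mount3 only 2 to 3 are there at a start; the rules pass over those that are not, and their reading is None.
At some moment in a run one of mount1, mount2, mount3 may be knocked a few centimetres aside while the robot is not near it.
Once in a run the grip may slacken for a moment while it holds something.
It also fails if it takes over 210 s, if anything falls off the work surface, if the arm or the gripper's body presses on something with over 40 N, if the wrist force passes 120 N, or if a joint passes its speed limit or range.

## Working session

There is one attempt and no reset: what is moved stays moved. The work goes in short steps, each a Python script; the robot and the scene stay as the last script left them, time stands still between calls to the robot, and variables do not carry over. Pictures are saved under pics/ and viewed, about 12 in all and at most 16, crops included, and the job is handed in when it is done.

```bash
ls; mkdir -p pics
python3 - <<'E'
from plant import ctrl,sensors,optics
import cv2,numpy as np
print(ctrl.tcp_to_tips, sensors.read_state()['t'])
for n in("top","side"):
    p,d=optics.grab_frame(n); cv2.imwrite(f"pics/{n}0.png",p[...,::-1]); np.save(f"pics/{n}0.npy",d)
    c=optics.camera_params(n); print(n,np.round(c['mtx'],1).tolist(),np.round(c['R'],3).tolist(),np.round(c['t'],1), (d>0).mean())
E
```

```text
pics
25.0 0.0
top [[505.9, 0.0, 314.9], [0.0, 505.9, 207.7], [0.0, 0.0, 1.0]] [[0.001, -1.0, 0.003], [-0.984, -0.002, -0.179], [0.179, -0.003, -0.984]] [  48.1  541.  1454.2] 0.99608203125
side [[477.2, 0.0, 324.5], [0.0, 477.2, 203.2], [0.0, 0.0, 1.0]] [[-0.964, -0.267, -0.012], [-0.203, 0.761, -0.616], [0.173, -0.591, -0.788]] [ 506.2  150.9 1500.5] 0.99625
```

View pics/top0.png

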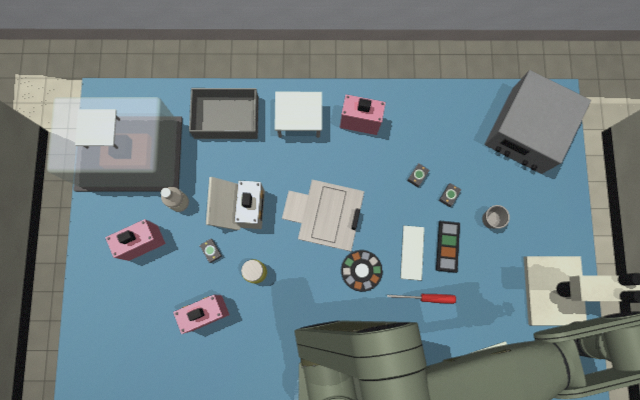

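View pics/side0.png

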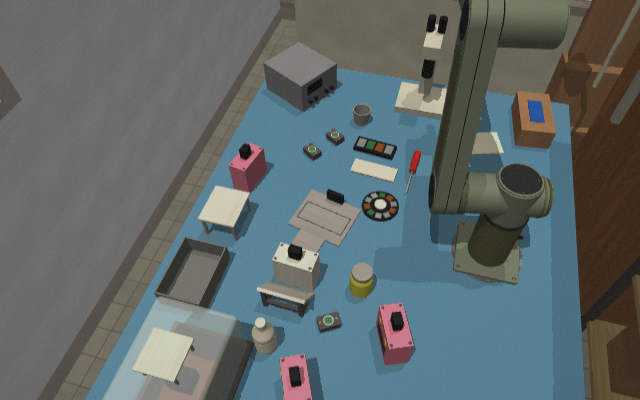

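The drive box is the white/aluminium one at top (249,200), with the rest behind it at (222,203). The look-alikes are pink, at (363,113), (135,240) and (200,313), and I leave those alone. The other items in the top view:
- Carrier: tongue at (295,205), grip at (357,218).
- Sheet (412,252) and frame (448,246).
- Mounts: (418,175), (450,195) and (210,250).

I'll confirm these in one enlarged crop and measure.

```bash
cat > h.py <<'E'
from plant import ctrl,sensors,optics
import cv2,numpy as np
CAM={n:optics.camera_params(n) for n in("top","side")}
def ray(n,uv,z):
    "pixels -> world points on plane z"
    c=CAM[n];uv=np.atleast_2d(np.asarray(uv,float));R=np.array(c['R']);t=np.array(c['t'])
    d=(np.linalg.inv(c['mtx'])@np.c_[uv,np.ones(len(uv))].T).T@R; o=-R.T@t
    return o+d*((z-o[2])/d[:,2])[:,None]
def cloud(n,d):
    c=CAM[n];v,u=np.mgrid[:400,:640]
    p=np.stack([u,v,np.ones_like(u)],-1)@np.linalg.inv(c['mtx']).T*d[...,None]
    return (p-np.array(c['t']))@np.array(c['R'])
def proj(n,X):
    c=CAM[n];p=np.atleast_2d(X)@np.array(c['R']).T+np.array(c['t']);p=p@np.array(c['mtx']).T
    return p[:,:2]/p[:,2:]
def rect(n,mask,z):
    "largest contour of mask cast on plane z: centre, sides (long first), angle of the long side"
    cs,_=cv2.findContours(mask.astype(np.uint8),cv2.RETR_EXTERNAL,cv2.CHAIN_APPROX_NONE)
    k=max(cs,key=cv2.contourArea)[:,0]
    P=ray(n,k,z)[:,:2].astype(np.float32)
    (c,s,a)=cv2.minAreaRect(P)
    if s[0]<s[1]: s=s[::-1];a+=90
    a=(a+90)%180-90
    return np.array(c),np.array(s),a
E
python3 - <<'E'
from h import *
p=cv2.imread('pics/top0.png');d=np.load('pics/top0.npy');W=cloud('top',d)
cv2.imwrite('pics/crop0.png',cv2.resize(p[140:325,180:510],None,fx=2.4,fy=2.4,interpolation=cv2.INTER_CUBIC))
for k,(u,v) in dict(box=(255,190),grip=(248,200),rest=(215,200),bench=(330,170),tongue=(295,205),tray=(330,212),cgrip=(357,218),sheet=(412,252),frame=(448,246),m1=(418,175),m2=(450,195),m3=(210,250),wheel=(362,270),jar=(255,271)).items(): print(k,W[v,u].round(1))
Z=W[...,2];print('noise',Z[165:180,300:400].std())
P2=cv2.imread('pics/side0.png');W2=cloud('side',np.load('pics/side0.npy'));print(W2[230,230],W2[200,330])
E
```

```text
box [579.9 220.2 115. ]
grip [541.3 233.2 162.8]
rest [558.2 340.9  76.4]
bench [670.4   1.8  -5. ]
tongue [556.8 109.7   6.8]
tray [536.7   2.5  -1. ]
cgrip [510.4 -75.9  47.4]
sheet [ 413.6 -243.5    7. ]
frame [ 430.9 -350.2   16.5]
m1 [ 647.1 -265.8   26.7]
m2 [ 584.2 -359.8   29.8]
m3 [416.8 360.1  26.3]
wheel [359.1 -91.4  15.1]
jar [351.  216.9  98.4]
noise 55.84245207236095
[ 8.09575484e+02  1.33129333e+02 -1.66922619e-01] [524.49478821 -67.25090764   6.37336159]
```

View pics/crop0.png

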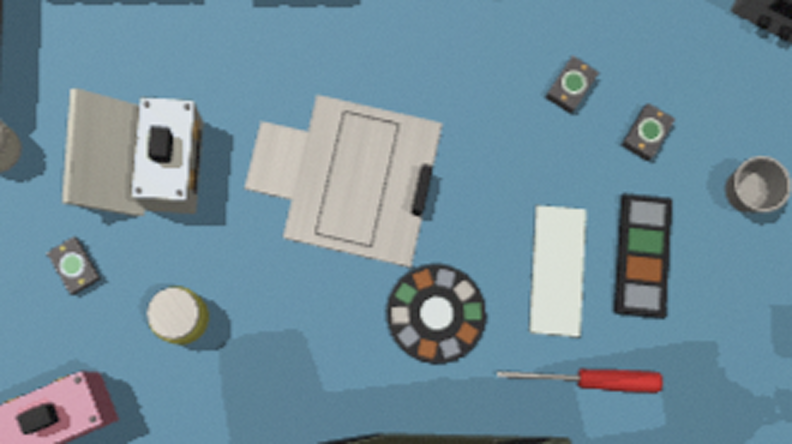

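```bash
cat > meas.py <<'E'
from h import *
def masks(p):
    hsv=cv2.cvtColor(p,cv2.COLOR_BGR2HSV);H,S,V=cv2.split(hsv)
    blue=(H>90)&(H<115)&(S>70)
    return H,S,V,blue
def roi(m,x0,y0,x1,y1):
    o=np.zeros_like(m);o[y0:y1,x0:x1]=m[y0:y1,x0:x1]
    return cv2.morphologyEx(o.astype(np.uint8),cv2.MORPH_OPEN,np.ones((2,2)))
def win(n,X,r):
    u,v=proj(n,X)[0].astype(int);return max(u-r,0),max(v-r,0),u+r,v+r
E
python3 - <<'E'
from meas import *
for n in("top","side"):
    p=cv2.imread(f'pics/{n}0.png');H,S,V,blue=masks(p);W=cloud(n,np.load(f'pics/{n}0.npy'))
    print('==',n)
    f=lambda k,m,z:print(k,*[np.round(x,1) for x in rect(n,m,z)])
    f('boxtop',roi((V>190)&(S<50)&(abs(W[...,2]-120)<15),*win(n,[545,225,120],32)),120)
    f('boxgrip',roi((V<75)&(W[...,2]>125),*win(n,[541,233,160],16)),162)
    f('cgrip',roi((V<75)&(W[...,2]>25),*win(n,[510,-76,47],18)),47)
    f('sheet',roi((V>170)&(S<50)&(W[...,2]<25),*win(n,[413,-243,8],38)),8)
    f('frame',roi(~blue&(V<200)&(W[...,2]>6),*win(n,[431,-350,18],38)),18)
    for X in([647,-266,26],[584,-360,26],[417,360,26]):
        m=roi(~blue&(W[...,2]>10),*win(n,X,17));f('mount',m,26)
    k=roi(~blue&(abs(W[...,2]-5)<12)&(S<60)&(V>100),*((275,170,370,255) if n=='top' else (280,180,362,255)))
    cs,_=cv2.findContours(k,cv2.RETR_EXTERNAL,cv2.CHAIN_APPROX_NONE);c=max(cs,key=cv2.contourArea)
    a=cv2.approxPolyDP(c,4,True)[:,0];print('carrier',np.c_[a,ray(n,a,5)[:,:2].round(0)].tolist())
    r=roi(~blue&(S<70)&(W[...,2]>20)&(W[...,2]<112)&(V>90),*((195,165,245,245) if n=='top' else (245,270,325,320)))
    cs,_=cv2.findContours(r,cv2.RETR_EXTERNAL,cv2.CHAIN_APPROX_NONE);c=max(cs,key=cv2.contourArea)
    a=cv2.approxPolyDP(c,3,True)[:,0];print('rest',np.c_[a,ray(n,a,98.5)[:,:2].round(0),W[a[:,1],a[:,0]].round(0)].tolist())
E
```

```text
== top
boxtop [543.7 238. ] [118.6  62.1] -3.5
boxgrip [538.  234.3] [36.7 23.9] -5.5
cgrip [504.9 -74.3] [56.8 12.2] -13.1
sheet [ 410.4 -246.8] [159.4  63.4] -4.8
frame [ 427.7 -351.6] [148.7  62.3] -6.0
mount [ 646.  -268.9] [63.5 39.8] -33.1
mount [ 584.2 -363.3] [63.7 39.9] -32.2
mount [413.3 357.6] [61.6 41.3] 31.5
carrier [[289.0, 192.0, 598.0, 129.0], [283.0, 219.0, 514.0, 146.0], [302.0, 224.0, 498.0, 88.0], [300.0, 240.0, 450.0, 94.0], [352.0, 250.0, 420.0, -63.0], [352.0, 222.0, 505.0, -64.0], [364.0, 192.0, 598.0, -102.0], [312.0, 181.0, 633.0, 58.0], [308.0, 195.0, 589.0, 70.0]]
rest [[210.0, 178.0, 619.0, 353.0, 619.0, 354.0, 96.0], [207.0, 225.0, 481.0, 357.0, 495.0, 377.0, 2.0], [233.0, 229.0, 470.0, 282.0, 484.0, 298.0, -2.0], [235.0, 184.0, 601.0, 280.0, 620.0, 293.0, 17.0]]
== side
boxtop [539.8 244.2] [116.5  59.8] -3.4
boxgrip [535.6 255.7] [46.2 36. ] -72.9
cgrip [501.7 -57.1] [64.6 28.9] -12.5
sheet [ 405.9 -237.7] [158.   59.8] -4.7
frame [ 423.3 -337.3] [148.7  71.7] -6.0
mount [ 640.  -253.3] [71.4 46.9] -38.0
mount [ 578.3 -347.2] [69.8 49.3] -32.5
mount [409.5 369.1] [60.8 45.6] 30.8
carrier [[313.0, 190.0, 593.0, -96.0], [289.0, 224.0, 629.0, 64.0], [301.0, 230.0, 584.0, 76.0], [292.0, 244.0, 595.0, 135.0], [318.0, 253.0, 506.0, 146.0], [326.0, 240.0, 495.0, 93.0], [339.0, 246.0, 449.0, 104.0], [361.0, 210.0, 413.0, -54.0], [338.0, 205.0, 493.0, -54.0]]
rest [[258.0, 288.0, 617.0, 354.0, 618.0, 353.0, 96.0], [260.0, 292.0, 607.0, 364.0, 612.0, 358.0, 83.0], [302.0, 304.0, 485.0, 369.0, 490.0, 356.0, 71.0], [311.0, 297.0, 468.0, 342.0, 479.0, 310.0, 31.0], [271.0, 284.0, 586.0, 333.0, 603.0, 304.0, 39.0]]
```

Three mounts are present and the measured sizes match the given ones. Top and side views differ by about (-4,+7) mm, so I use their mean and correct it from the self-centring grasps. Next I grasp the box grip.

```bash
cat >> h.py <<'E'
from math import *
def down(a):
    "tool down, jaw axis at angle a (deg); half turn chosen for the smaller last-joint angle"
    a=radians(a);y=np.array([cos(a),sin(a),0]);z=np.array([0,0,-1.]);return np.c_[np.cross(y,z),y,z]
def best(p,a):
    c=[(abs(q[5]-0),R) for R in(down(a),down(a+180)) for q in[ctrl.solve_ik(tcp(p),R)] if q is not None]
    return min(c,key=lambda k:k[0])[1]
tcp=lambda p:np.array([p[0],p[1],p[2]+6.0])   # grasp point -> TCP, tool down
def gp():
    s=sensors.read_state();return (np.array(s['eef_pos'])+6*np.array(s['eef_rot'])[:,2]).round(1),round(s['grip_width'],1),np.round(s['force'],1),round(s['t'],1)
E
python3 - <<'E'
from h import *
g=[541.5,240.5];R=best([*g,250],-3)
ctrl.move_ptp(tcp([*g,230]),R); print(gp())
ctrl.hold(.2)
for n in("top","side"):
    p,d=optics.grab_frame(n); cv2.imwrite(f"pics/{n}1.png",p[...,::-1]); np.save(f"pics/{n}1.npy",d)
p=cv2.imread('pics/side1.png');a=cv2.imread('pics/top1.png')
cv2.imwrite('pics/c1.png',np.hstack([cv2.resize(p[200:310,230:370],(420*1,330)),cv2.resize(a[140:250,180:320],(420-40,330))]))
c=np.array([*g,230]);print(proj('side',c),proj('side',c-[0,0,19]),proj('top',c-[0,0,19]))
E
```

```text
(array([541.9, 239.7, 230. ]), 85.5, array([ 0.3, -0. ,  0.3]), 3.1)
[[293.54432264 234.1154487 ]] [[293.9885857  238.09487677]] [[242.94221233 196.40477512]]
```

View pics/c1.png

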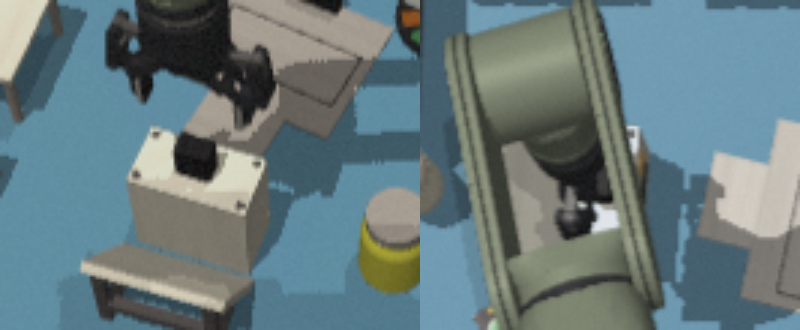

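The side view shows the open fingers (tips at about (277,233) and (310,241)) straddling the grip block at about (296,247), well aligned. Descending and gripping.

Run:
```python
from h import *
print('side grip top',ray('side',[[295.7,246.7]],162))
s=sensors.read_state();g=[541.5,240.5]
print(ctrl.move_l(tcp([*g,148]),vel=100,threshold=15),gp())
ctrl.gripper_to(30,force=60);print(gp())
ctrl.hold(.2)
p,d=optics.grab_frame('side');cv2.imwrite('pics/c2.png',cv2.resize(p[190:320,230:380,::-1],None,fx=4,fy=4));np.save('pics/side2.npy',d)
```

```text
side grip top [[541.09497436 236.16118007 162.        ]]
False (array([542.2, 240.7, 148.8]), 85.6, array([-0.1, -0.3,  0. ]), 4.4)
(array([543.2, 240.7, 149.2]), 34.7, array([3.5, 0.4, 0.9]), 4.9)
```

View pics/c2.png

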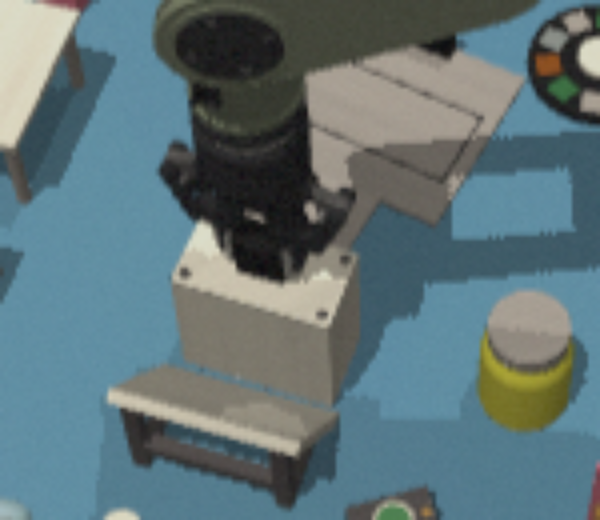

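The block is held (width 34.7). The grasp force agrees with the top camera (x≈544), so I trust that camera. Now tilting in an arc about the rear edge.

Run:
```python
from h import *
p0,_,_,_=gp(); ax=np.array([sin(radians(3)),cos(radians(3))])
v=np.array([-29.5,148.8])
for th in range(5,37,4):
    t=radians(th);dy=v[0]*cos(t)+v[1]*sin(t)-v[0];z=-v[0]*sin(t)+v[1]*cos(t)+0.8
    dy+=4*th/36
    ctrl.move_l(tcp([*(p0[:2]+ax*dy),z]),vel=60)
    print(th,*gp())
p,d=optics.grab_frame('side');cv2.imwrite('pics/c3.png',cv2.resize(p[190:320,230:380,::-1],None,fx=4,fy=4))
```

```text
5 [543.2 252.7 150.3] 35.2 [ 2.2 -4.7 -1.9] 5.5
9 [543.9 263.6 151.4] 35.3 [ 3.  -4.9 -0.9] 5.9
13 [544.6 274.7 151.8] 34.8 [ 3.4 -4.8  1.2] 6.2
17 [545.2 286.1 151.3] 35.4 [ 2.5 -4.1  1.7] 6.5
21 [545.8 297.7 150.1] 35.3 [ 1.6 -3.7  2.3] 6.9
25 [546.4 309.  147.9] 35.5 [ 2.6 -2.7  1.7] 7.2
29 [546.9 320.4 144.9] 35.1 [ 0.  -1.7  1.6] 7.5
33 [547.5 330.7 141.4] 35.2 [-0.1 -1.9  2.3] 7.9
```

View pics/c3.png

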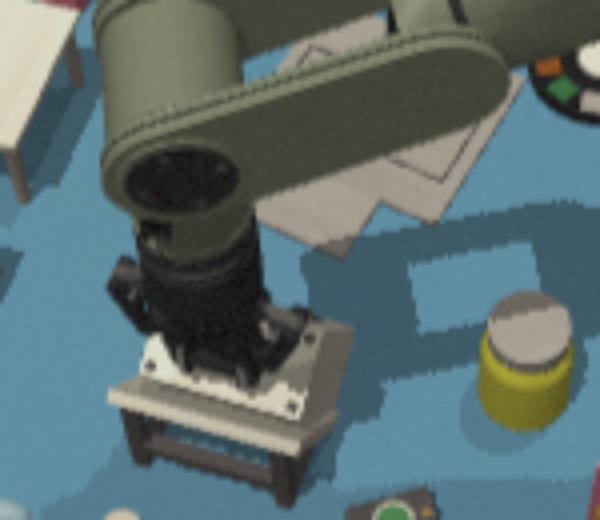

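Box is tilted about 33° with its rear edge at the foot; I finish the tilt, let go, and go to the carrier grip.

Run:
```python
from h import *
p0,_,_,_=gp()
ctrl.move_l(tcp([p0[0]+.5,p0[1]+7.5,138.3]),vel=60);print(gp())
ctrl.gripper_to(85);ctrl.hold(.4);print(gp())
p1=gp()[0];ctrl.move_l(tcp([p1[0],p1[1],230]),vel=150)
c=[505,-75.5];R=best([*c,100],76.5)
ctrl.move_ptp(tcp([*c,170]),R);print(gp(),sensors.read_state()['q'][5])
for n in("top","side"):
    p,d=optics.grab_frame(n); cv2.imwrite(f"pics/{n}3.png",p[...,::-1]); np.save(f"pics/{n}3.npy",d)
a=cv2.imread('pics/top3.png');b=cv2.imread('pics/side3.png')
cv2.imwrite('pics/c4.png',np.hstack([cv2.resize(a[150:270,190:390],None,fx=2,fy=2.5),cv2.resize(b[170:330,230:400],(380,300))]))
```

```text
(array([547.8, 338.8, 138. ]), 35.6, array([-0.9, -1.5,  2. ]), 8.2)
(array([548. , 338.1, 138.3]), 84.9, array([ 0.9, -0.1, -0. ]), 9.2)
(array([505.4, -74.9, 170.1]), 84.7, array([ 0. , -0.5,  0.7]), 11.5) 1.4880913902341544
```

View pics/c4.png

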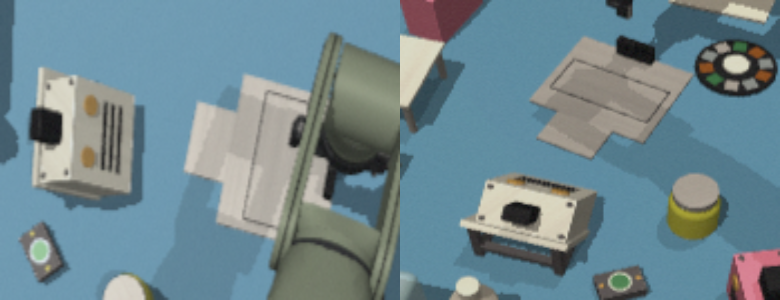

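The box leans on the rest by itself and the carrier is untouched. I measure the raised front edge to get the line for the tongue.

Run:
```python
from meas import *
p=cv2.imread('pics/top3.png');W=cloud('top',np.load('pics/top3.npy'))
H,S,V,blue=masks(p)
m=roi(~blue&(V>85)&(W[...,2]>22)&(W[...,2]<150),195,160,262,240)
cs,_=cv2.findContours(m,cv2.RETR_EXTERNAL,cv2.CHAIN_APPROX_NONE);c=max(cs,key=cv2.contourArea)[:,0]
r=np.array([[v,c[c[:,1]==v,0].max()] for v in range(194,224)])
k=np.polyfit(r[:,0],r[:,1],1);print('edge u=',k,'resid',np.std(r[:,1]-np.polyval(k,r[:,0])))
print('front bottom edge',ray('top',[[np.polyval(k,v)+.5,v] for v in(190,225)],39.4).round(1))
a=cv2.approxPolyDP(c[:,None],3,True)[:,0];print(np.c_[a,ray('top',a,39.4)[:,:2].round(0),W[a[:,1],a[:,0]].round(0)].tolist())
# rest top edge (first picture)
p=cv2.imread('pics/top0.png');W=cloud('top',np.load('pics/top0.npy'));H,S,V,blue=masks(p)
m=roi(~blue&(S<70)&(V>90),195,165,245,245)
r=np.array([[v,np.flatnonzero(m[v,195:245])[0]+195] for v in range(184,222)])
k=np.polyfit(r[:,0],r[:,1],1);print('rest edge',k,ray('top',[[np.polyval(k,v)-.5,v] for v in(178,225)],98.5).round(1))
gm=roi((V<75)&(cloud('top',np.load('pics/top3.npy'))[...,2]>90),195,175,225,225)
```

```text
edge u= [-6.69632925e-02  2.69861846e+02] resid 0.29563628958768384
front bottom edge [[596.4 221.2  39.4]
 [490.1 225.9  39.4]]
[[210.0, 178.0, 633.0, 366.0, 619.0, 354.0, 97.0], [209.0, 193.0, 587.0, 367.0, 563.0, 343.0, 154.0], [224.0, 197.0, 575.0, 322.0, 557.0, 306.0, 127.0], [220.0, 209.0, 538.0, 332.0, 524.0, 318.0, 118.0], [208.0, 207.0, 544.0, 368.0, 534.0, 357.0, 95.0], [207.0, 225.0, 490.0, 369.0, 494.0, 375.0, 11.0], [229.0, 229.0, 478.0, 304.0, 484.0, 311.0, -5.0], [255.0, 227.0, 484.0, 227.0, 489.0, 231.0, 2.0], [257.0, 189.0, 599.0, 223.0, 608.0, 227.0, 3.0]]
rest edge [-7.14520188e-02  2.22600613e+02] [[618.8 355.2  98.5]
 [481.1 359.5  98.5]]
```

Run:
```python
from h import *
R0=np.array(sensors.read_state()['eef_rot'])
print(ctrl.move_l(tcp([505,-75.5,30]),vel=110,threshold=15),gp())
ctrl.gripper_to(5,force=90);print(gp())
y=R0[:,1];a=degrees(atan2(y[1],y[0]));print('jaw',a)
da=88-76.5
ctrl.move_l(tcp([520,-50,30.3]),rot=down(a+da/2),vel=50)
ctrl.move_l(tcp([534.9,-27,30.3]),rot=down(a+da),vel=50);print(gp())
p,d=optics.grab_frame('side');cv2.imwrite('pics/side4.png',p[...,::-1])
p2,d=optics.grab_frame('top');cv2.imwrite('pics/top4.png',p2[...,::-1])
cv2.imwrite('pics/c5.png',np.hstack([cv2.resize(p[200:320,230:390,::-1],None,fx=2.5,fy=2.5),cv2.resize(p2[150:270,200:360,::-1],None,fx=2.5,fy=2.5)]))
```

```text
False (array([505.8, -75.7,  30.8]), 84.7, array([0.3, 0.1, 0.8]), 13.0)
(array([505.4, -74.8,  30.5]), 13.0, array([-0.5,  4.5,  4.7]), 13.6)
jaw -103.40005973977165
(array([535.1, -27.2,  30.6]), 13.2, array([-0.1, -2.8,  4. ]), 15.1)
```

View pics/c5.png

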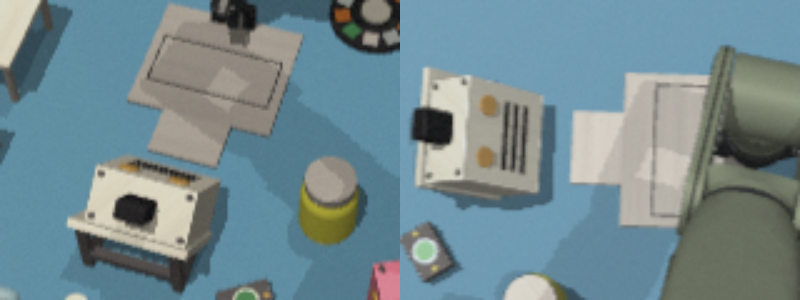

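Carrier is held and in line. The tongue tip corners are at about (268.8,194) and (268.4,223) in the top view. I check the tip position, then slide it in.

Run:
```python
from h import *
print(ray('top',[[268.8,194],[268.4,223.2]],5).round(1))
u=np.array([cos(radians(88)),sin(radians(88))]);tgt=np.array([545,264])-219*u
print(ctrl.move_l(tcp([*(tgt-25*u),30.3]),vel=60),gp())
print(ctrl.move_l(tcp([*tgt,30.3]),vel=30,threshold=8),gp())
ctrl.hold(.3)
p,d=optics.grab_frame('side');cv2.imwrite('pics/side5.png',p[...,::-1])
p2,d=optics.grab_frame('top');cv2.imwrite('pics/top5.png',p2[...,::-1])
cv2.imwrite('pics/c6.png',np.hstack([cv2.resize(p[200:320,230:390,::-1],None,fx=2.5,fy=2.5),cv2.resize(p2[150:270,200:360,::-1],None,fx=2.5,fy=2.5)]))
```

```text
[[591.4 190.6   5. ]
 [500.7 190.2   5. ]]
False (array([536.7,  20. ,  30.6]), 13.0, array([-0.2, -4.6,  5.9]), 16.1)
False (array([537.6,  44.4,  30.6]), 13.2, array([-0.4, -6.2,  3.9]), 17.1)
```

View pics/c6.png

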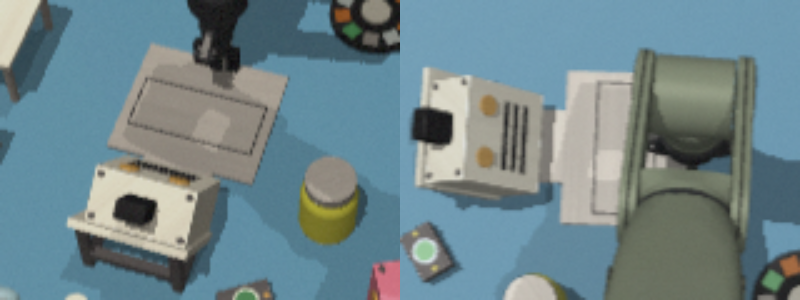

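Tongue is under the raised front, with its tip about 10 mm before the rear edge and near the centre line. I release the carrier, take the box again and lower it.

Run:
```python
from h import *
ctrl.gripper_to(60);ctrl.hold(.2)
p=gp()[0];ctrl.move_l(tcp([p[0],p[1],110]),vel=150)
ctrl.move_l(tcp([p[0],p[1],240]),vel=200)
g=[548,341.5];R=best([*g,240],-2.5);ctrl.gripper_to(85)
ctrl.move_ptp(tcp([*g,230]),R)
print(ctrl.move_l(tcp([*g,136]),vel=110,threshold=12),gp())
ctrl.gripper_to(30,force=60);ctrl.hold(.2);print(gp())
p0=gp()[0];ax=np.array([sin(radians(2.3)),cos(radians(2.3))])
def pt(th):
    t=radians(th)
    if th>26: return 273-32*cos(t)+148*sin(t),32*sin(t)+148*cos(t)
    return 263-21.5*cos(t)+148*sin(t),5+21.5*sin(t)+148*cos(t)
for th in(35,30,26,21,16,11,6,2,0):
    y,z=pt(th);dy=y-pt(39)[0]
    ctrl.move_l(tcp([*(p0[:2]+ax*dy),z+.8]),vel=60);print(th,*gp())
print(ctrl.move_l(tcp([*(p0[:2]+ax*dy),151.5]),vel=10,threshold=8),*gp())
p,d=optics.grab_frame('side');cv2.imwrite('pics/c7.png',cv2.resize(p[190:320,230:400,::-1],None,fx=3,fy=3))
```

```text
False (array([548.8, 341.8, 137.1]), 84.7, array([0.5, 0.8, 0.5]), 22.2)
(array([548.1, 341.6, 136.8]), 35.3, array([-2. , -1.6,  5.8]), 22.9)
35 [547.1 332.  139.5] 35.2 [-1.   2.4 -2.8] 23.2
30 [546.8 319.5 144.9] 35.1 [-2.3  2.8 -0.4] 23.6
26 [546.5 309.2 148.5] 35.4 [-2.9  3.4  1.5] 23.9
21 [546.1 296.4 151.8] 35.4 [-3.5  4.2  2.4] 24.3
16 [545.6 283.7 154.1] 35.0 [-3.7  3.7  1.9] 24.7
11 [545.1 270.5 155.2] 35.4 [-2.6  3.   1.7] 25.0
6 [544.6 257.2 155.3] 35.8 [-4.6  2.   3.4] 25.4
2 [544.2 247.  154.5] 34.9 [-4.9  1.4  3.4] 25.7
0 [544.  242.  153.9] 35.4 [-5.1  2.1  4.9] 26.0
True [543.8 242.4 153.9] 34.8 [-1.6  0.8  3.8] 26.2
```

View pics/c7.png

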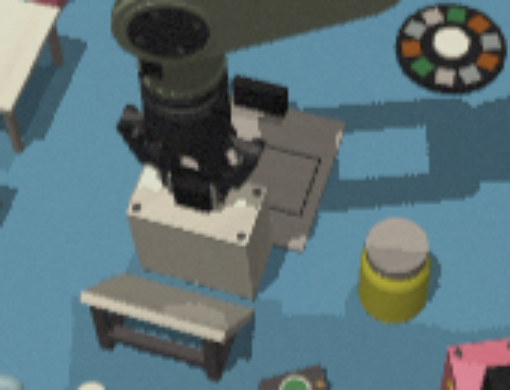

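The box is nearly level. I release it, retract out of view of the cameras, and measure everything again.

```bash
cat >> meas.py <<'E'
def snap(n,tag):
    p,d=optics.grab_frame(n);p=p[...,::-1].copy();cv2.imwrite(f'pics/{n}{tag}.png',p);return p,cloud(n,d)
def carrier(p,W):
    "top view: outline rectangle on the tray, as inner contour centre"
    H,S,V,blue=masks(p)
    m=roi(~blue&(S<60)&(V>60)&(abs(W[...,2]-5)<14),250,160,345,260)
    cs,_=cv2.findContours(m,cv2.RETR_EXTERNAL,cv2.CHAIN_APPROX_NONE);c=max(cs,key=cv2.contourArea)
    a=cv2.approxPolyDP(c,3,True)[:,0];return np.c_[a,ray('top',a,5)[:,:2].round(0)].tolist()
E
python3 - <<'E'
from meas import *
p=gp()[0];ctrl.move_l(tcp([p[0],p[1],152.6]),vel=20);print(gp())
ctrl.gripper_to(85);ctrl.hold(.2)
ctrl.move_l(tcp([p[0],p[1],240]),vel=150)
ctrl.move_ptp(tcp([427,-250,150]),best([427,-250,150],-6));print(gp())
p,W=snap('top',6);H,S,V,blue=masks(p)
print('boxtop',*[np.round(x,1) for x in rect('top',roi((V>170)&(S<60)&(abs(W[...,2]-125)<16),*win('top',[544,241,125],32)),125)])
print(np.median(W[178:190,250:258,2]));print(carrier(p,W))
snap('side',6)
cv2.imwrite('pics/c8.png',cv2.resize(p[150:300,190:490],None,fx=2.6,fy=2.6))
E
```

```text
(array([544.5, 242.3, 154. ]), 34.8, array([-4.9, -0.3,  8.9]), 26.5)
(array([ 427.6, -249.5,  150.2]), 84.9, array([ 0.3, -0.9,  0.6]), 29.9)
boxtop [541.3 233.7] [118.8  64.8] -2.1
124.05189623573787
[[268.0, 179.0, 639.0, 194.0], [265.0, 240.0, 449.0, 200.0], [318.0, 242.0, 444.0, 39.0], [320.0, 221.0, 508.0, 33.0], [314.0, 219.0, 514.0, 52.0], [314.0, 200.0, 573.0, 52.0], [320.0, 198.0, 579.0, 33.0], [321.0, 181.0, 633.0, 30.0]]
```

View pics/c8.png

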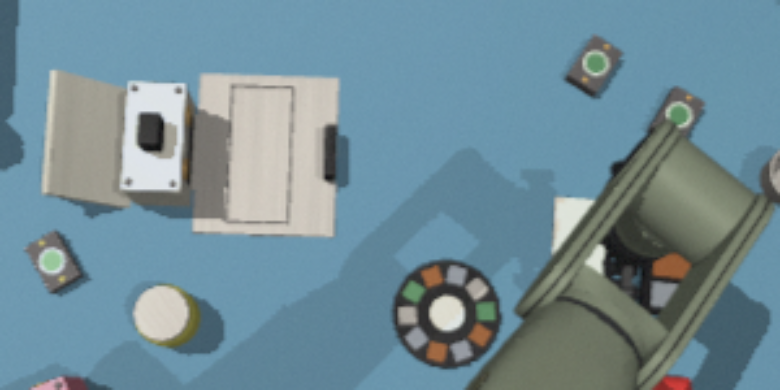

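Box stands level on the tongue (top at z≈124) and the tray outline is centred at about crop (260,154), pixel (290,209). Next, the filter frame.

Run:
```python
from h import *
o=ray('top',[[278.8,182.3],[303.1,183.5],[301.9,235.8],[276.9,235.4]],5)[:,:2];print(o.round(1),o.mean(0).round(1))
f=[427.7,-351.6];R=best([*f,100],84)
ctrl.move_ptp(tcp([*f,110]),R)
print(ctrl.move_l(tcp([*f,16]),vel=100,threshold=8),gp())
ctrl.gripper_to(55,force=60);print(gp())
p=gp()[0];ctrl.move_l(tcp([p[0],p[1],120]),vel=150);print(gp())
p,d=optics.grab_frame('side');p2,d=optics.grab_frame('top')
cv2.imwrite('pics/c9.png',np.hstack([cv2.resize(p[80:240,280:440,::-1],(400,400)),cv2.resize(p2[140:300,360:520,::-1],(400,400))]))
cv2.imwrite('pics/top7.png',p2[...,::-1])
```

```text
[[628.4 160.4]
 [624.7  85.3]
 [462.3  88.1]
 [463.4 163.8]] [544.7 124.4]
False (array([ 428.2, -352.2,   16.7]), 84.9, array([-0.1,  0.4,  0.1]), 32.3)
(array([ 428.5, -352.2,   17.3]), 60.3, array([0.3, 1.3, 6.5]), 32.7)
(array([ 427.6, -351.3,  118.7]), 60.4, array([-0. , -0.3, -3.4]), 33.5)
```

View pics/c9.png

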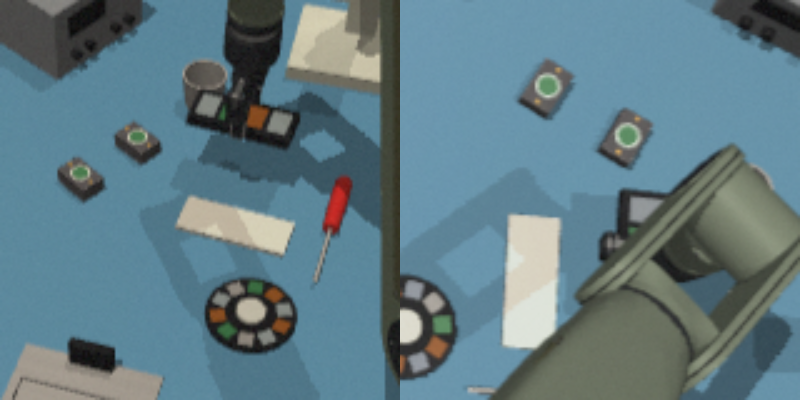

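Frame is held level. I place it in the outline (centre (544.7,124.4), measured 163x75 against 164x74 given).

```bash
cat >> h.py <<'E'
def jaw():
    y=np.array(sensors.read_state()['eef_rot'])[:,1];return degrees(atan2(y[1],y[0]))
def nearest(a):
    "same jaw axis as a, in the half turn nearest the present one"
    j=jaw();return a+180*round((j-a)/180)
def place(xy,a,z,hover):
    R=down(nearest(a))
    ctrl.move_ptp(tcp([*xy,hover]),R);w=gp();ctrl.move_l(tcp([*xy,z+8]),vel=120)
    hit=ctrl.move_l(tcp([*xy,z-1.5]),vel=25,threshold=5);print('hover',w,'down',hit,gp())
    o=gp()[1];ctrl.gripper_to(min(85,o+14));ctrl.hold(.25)
    p=gp()[0];ctrl.move_l(tcp([p[0],p[1],hover]),vel=150)
E
python3 - <<'E'
from meas import *
place([544.5,124.4],88.7,22,120)
s=[410.4,-246.8]
ctrl.move_ptp(tcp([s[0]+110,s[1]-60,200]),down(nearest(85.2)))
p,W=snap('top',8);H,S,V,blue=masks(p)
print('sheet',*[np.round(x,1) for x in rect('top',roi((V>150)&(S<60)&(W[...,2]<25),*win('top',[410,-247,8],38)),8)])
print('frame',*[np.round(x,1) for x in rect('top',roi((V<95)|(S>110)&~blue,*((268,170,308,248))),23)])
cv2.imwrite('pics/c10.png',cv2.resize(p[140:310,190:500],None,fx=2.5,fy=2.5))
E
```

```text
hover (array([544.8, 123.4, 120. ]), 60.5, array([ 0.7,  0.1, -3. ]), 35.4) down True (array([545.3, 124.5,  22.3]), 60.2, array([-0.7,  0.5,  3.9]), 36.7)
sheet [ 455.6 -240.1] [70.2 43.2] -5.3
frame [542.1 118.4] [148.6  64.5] -1.3
```

View pics/c10.png

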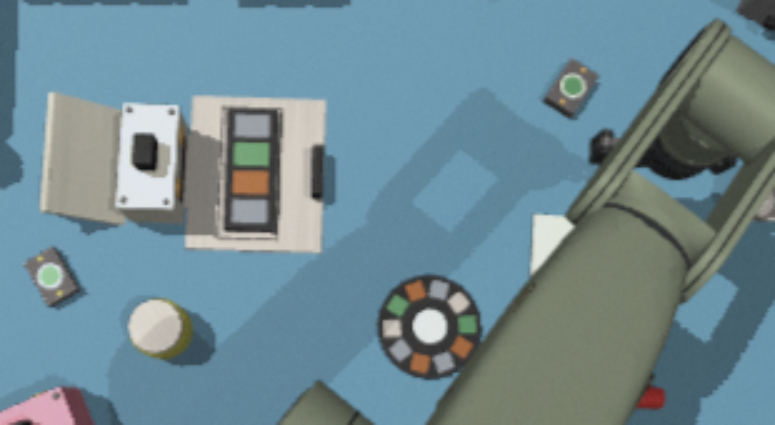

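The frame lies inside the outline (crop 225–280 × 108–235, outline visible all round, about 5 mm off centre). Next, the sheet.

Run:
```python
from meas import *
s=[410.4,-246.8]
ctrl.gripper_to(74);ctrl.move_ptp(tcp([*s,110]),down(nearest(85.2)))
ctrl.move_l(tcp([*s,22]),vel=130)
print(ctrl.move_l(tcp([*s,5]),vel=25,threshold=5),gp())
p=gp()[0];ctrl.move_l(tcp([p[0],p[1],p[2]+3]),vel=30)
ctrl.gripper_to(54,force=40);print(gp())
p=gp()[0];ctrl.move_l(tcp([p[0],p[1],130]),vel=130);ctrl.hold(.1);print(gp())
p,d=optics.grab_frame('side');p2,d=optics.grab_frame('top')
cv2.imwrite('pics/c11.png',np.hstack([cv2.resize(p[80:240,280:440,::-1],(400,400)),cv2.resize(p2[140:300,360:520,::-1],(400,400))]))
```

```text
True (array([ 410.6, -247. ,   10.1]), 73.8, array([-1. ,  1.6,  6.2]), 41.9)
(array([ 411. , -247.2,   13.9]), 60.8, array([-1.5,  1.4,  7.6]), 42.5)
(array([ 410.2, -246.5,  128.8]), 60.6, array([-0.4, -0.1, -1.2]), 43.6)
```

View pics/c11.png

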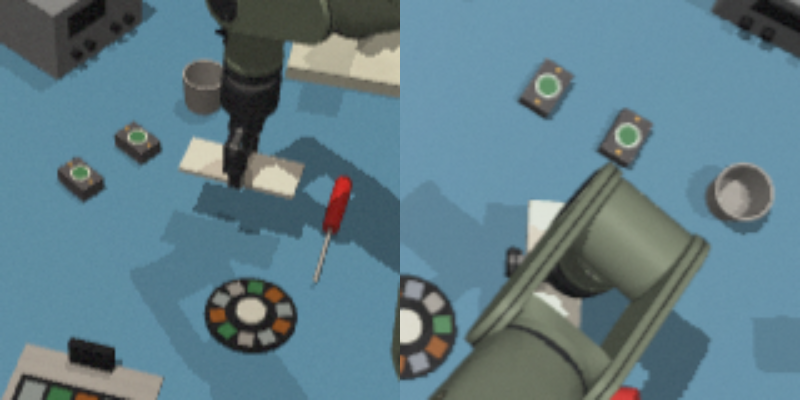

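Run:
```python
from meas import *
place([543.7,122],88.7,37,130)
ctrl.move_ptp(tcp([430,-120,250]),down(nearest(60)))
p,W=snap('top',9);H,S,V,blue=masks(p);q,W2=snap('side',9)
print('sheet',*[np.round(x,1) for x in rect('top',roi((V>190)&(S<45)&(W[...,2]>18)&(W[...,2]<50),*((262,170,308,248))),31)])
for X in([647,-268,26],[584,-362,26],[413,358,26]):
    m=roi(~blue&(W[...,2]>8)&(W[...,2]<45),*win('top',X,26));print('mount',*[np.round(x,1) for x in rect('top',m,26)])
cv2.imwrite('pics/c12.png',np.hstack([cv2.resize(p[150:290,190:480],(520,251)),cv2.resize(q[170:300,250:380],(260,251))]))
```

```text
hover (array([543.8, 121. , 129.9]), 60.5, array([-0.4, -0.4, -1.3]), 45.2) down True (array([544.3, 122.1,  36.9]), 60.7, array([-0.6, -0.3,  4.5]), 46.4)
sheet [543.7 119.5] [159.3  61.1] -0.9
mount [ 645.6 -268.3] [65.1 39.5] -34.4
mount [ 584.2 -362.9] [64.3 40.4] -32.0
mount [413.4 357.5] [61.6 41.6] 31.8
```

View pics/c12.png

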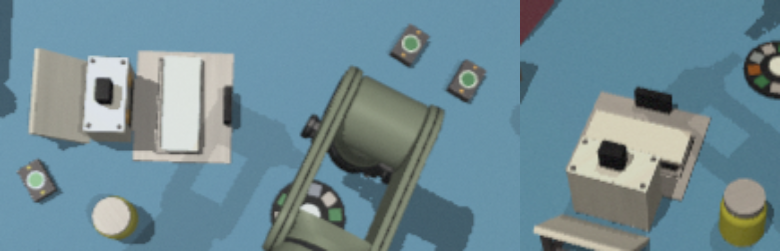

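The sheet is squarely on the frame ((543.7,119.5), -0.9°), and all three mounts are where they were. Now the mounts, each gripped across its 60 mm.

```bash
cat >> meas.py <<'E'
def mount(X,r=32):
    "top view: mount near X: centre (moved off the visible walls), long-side angle"
    p,W=snap('top','m');H,S,V,blue=masks(p)
    c,s,a=rect('top',roi(~blue&(W[...,2]>8)&(W[...,2]<45),*win('top',[*X,26],r)),26)
    ok=56<s[0]<72 and 36<s[1]<48;print('mount',c.round(1),s.round(1),round(a,1),ok);assert ok
    return c+(c-np.array([272,50]))*.007,a
def fetch(X,slot,hover):
    c,a=mount(X)
    ctrl.gripper_to(82);ctrl.move_ptp(tcp([*c,hover]),best([*c,60],a))
    ctrl.move_l(tcp([*c,17]),vel=150,threshold=12);w=gp()
    ctrl.gripper_to(50,force=50);print(w[0],gp())
    p=gp()[0];ctrl.move_l(tcp([p[0],p[1],hover]),vel=170);print(gp())
    if gp()[1]<56: raise SystemExit('lost?')
    d=np.array([cos(radians(-1)),sin(radians(-1))])
    t=np.array([543.9,121])+slot*d
    R=best([*t,50],88.8)
    ctrl.move_ptp(tcp([*t,hover]),R);ctrl.move_l(tcp([*t,60]),vel=150);w=gp()
    if w[1]<56: raise SystemExit('lost on the way')
    hit=ctrl.move_l(tcp([*t,46]),vel=25,threshold=4);print('put',hit,gp())
    ctrl.gripper_to(74);ctrl.hold(.2);p=gp()[0];ctrl.move_l(tcp([p[0],p[1],hover]),vel=150)
E
python3 - <<'E'
from meas import *
fetch([646,-268],48,150)
E
```

```text
mount [ 645.6 -268.4] [64.9 39.5] -34.4 True
[ 649.4 -271.1   18.5] (array([ 649.5, -271.3,   19. ]), 59.1, array([0.3, 0.8, 5.7]), 52.0)
(array([ 648.3, -270.7,  148. ]), 59.0, array([ 0.7, -0.2, -1.6]), 53.0)
put True (array([592.7, 120.3,  50. ]), 59.4, array([ 0.1, -0.4,  4.1]), 55.6)
```

Run:
```python
from meas import *
fetch([584,-363],0,150)
ctrl.move_l(tcp([gp()[0][0],gp()[0][1],250]),vel=200)
ctrl.move_ptp(tcp([430,-60,250]),down(nearest(60)))
p,W=snap('top',10);H,S,V,blue=masks(p)
for x in(592,544): 
    m=roi((V<140)&(W[...,2]>38)&(W[...,2]<75),*win('top',[x,121,57],15));print('on sheet',*[np.round(k,1) for k in rect('top',m,57)])
fetch([413,358],-48,250)
ctrl.move_ptp(tcp([430,-150,250]),down(nearest(60)))
p,W=snap('top',11);H,S,V,blue=masks(p);q,_=snap('side',11)
for x in(592,544,496): 
    m=roi((V<140)&(W[...,2]>38)&(W[...,2]<75),*win('top',[x,121,57],15));print('on sheet',*[np.round(k,1) for k in rect('top',m,57)])
cv2.imwrite('pics/c13.png',np.hstack([cv2.resize(p[165:260,235:330],(400,400),interpolation=cv2.INTER_CUBIC),cv2.resize(q[175:285,255:365],(400,400),interpolation=cv2.INTER_CUBIC)]))
```

```text
mount [ 583.8 -362.6] [65.3 40.4] -31.8 True
[ 586.9 -366.2   18.4] (array([ 587.1, -366.4,   19. ]), 59.0, array([ 1.4, -0.4,  4.8]), 60.4)
(array([ 586.1, -365.6,  148.1]), 59.2, array([ 1. , -0.4, -1.8]), 61.3)
put True (array([544.6, 121.1,  50. ]), 58.5, array([1.2, 0.2, 3.4]), 64.3)
on sheet [576.1 118.5] [56.5 21.2] -89.9
on sheet [527.9 119.5] [59.2 21. ] -89.9
mount [413.4 357.5] [61.6 41.7] 31.5 True
[415.2 360.1  18. ] (array([415.5, 360.3,  18.2]), 59.3, array([0.1, 0.3, 4.6]), 71.1)
(array([414.8, 359.8, 248.5]), 58.7, array([-1.3,  0.2, -1.8]), 72.6)
put True (array([496.3, 121.9,  49.3]), 58.9, array([-1.4,  1. ,  4.6]), 75.8)
on sheet [574.6 133.3] [26.9 18.2] -89.9
on sheet [527.9 119.5] [59.2 21. ] -89.9
on sheet [527.9 119.5] [59.2 21. ] -89.9
```

View pics/c13.png

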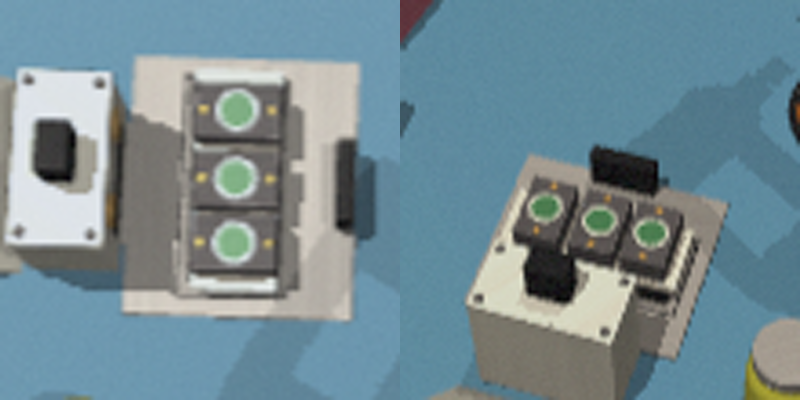

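The view shows all three mounts flat and side by side on the sheet: glasses at crop (238,109), (236,177) and (234,242), centred across the sheet. The box stands level on the tongue and the bystanders in view look unmoved. Handing in after a numeric check of the same frame.

Run:
```python
from meas import *
uv=[[235+x/4.21,165+y/4.21] for x,y in((238,109),(236,177),(234,242))];print('glasses',ray('top',uv,57).round(1))
p=cv2.imread('pics/top11.png');q=cv2.imread('pics/top0.png')
H,S,V,b=masks(p)
print('boxtop',*[np.round(x,1) for x in rect('top',roi((V>190)&(S<50),*win('top',[543,236,125],28)),125)])
for k,(u,v) in dict(jar=(255,271),bottle=(173,198),cup=(497,217)).items(): print(k,np.abs(p[v-12:v+12,u-12:u+12].astype(int)-q[v-12:v+12,u-12:u+12]).mean().round(1))
print(gp()); ctrl.finish_job()
```

```text
glasses [[590.1 118.5  57. ]
 [541.3 119.4  57. ]
 [495.1 120.4  57. ]]
boxtop [541.4 234.2] [118.2  62.2] -2.1
jar 3.6
bottle 3.0
cup 2.8
(array([ 430.4, -148.9,  249.9]), 74.2, array([0.9, 0.1, 0.7]), 79.0)
the job is handed in; nothing more can be done
```

The carrier is made up and the job was handed in at 79 s of robot time; no verdict was reported. I tilted the drive box onto the rest, slid the tongue under it and lowered the box level. Then I laid the frame in the outline, put the sheet on the frame, and set all three mounts on the sheet.

**Last checks (top camera):**
- **Box:** level on the tongue, centre about 110 mm ahead of the tray middle (85 to 133 mm allowed).
- **Frame:** inside the outline, at most about 6 mm off its centre.
- **Sheet:** square to within about 1° and within a few millimetres of the frame.
- **Mounts:** flat, at about +47, -2 and -48 mm along the sheet, within about 2 mm across it.
- **Bystanders:** the jar, bottle and cup show no change. The filter wheel and screwdriver were not checked numerically.

**Disagreements:**
- The two cameras differed by about 7 mm. I trusted the top one because the box grasp agreed with it in x.
- The frame's centre read 118 mm in the picture against 124 mm at release, still inside tolerance.
- My automatic mask for the placed mounts failed, so I measured their positions from the glasses in the final picture instead.

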